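# Rebuild the plate stack of a bean mill

## Task

Rebuild the bean mill: put the three loose plates onto its leaning splined spindle, collars up, alternating with the toothed plate already bolted at the bottom with its tab to the left (seen from the robot): first a smooth plate with its tab to the right, then the toothed plate with its tab to the left, then the other smooth plate with its tab to the right. Push each one fully home on the plate below and let go of it before you fetch the next, and leave the pan lid and the other kitchen things where they stand, upright.

Things in the scene. Friction and masses are not known exactly. Their poses are not given: they have to be found in the camera images.
- mill: the bean mill, fixed: foot 235 x 150 mm, origin on the table under the foot of the spindle; its +x points away from the robot to its white motor block (front face 78 mm behind the origin, 90 mm tall). Turned by up to 0.35 rad
- spindle: the mill's fixed splined spindle, leaning 25 degrees from vertical towards the robot's side. Origin on its axis at the foot, 130 mm over the table; +z runs up the axis, +y is level, to the left as seen from the robot (-y is right). A toothed plate like the loose one is bolted on at the bottom, filling 0 to 20 mm, its tab to the left (+y). Undersides of the added plates come to 20, 40, 60 mm
- spindle_tip (a point): top end of the spindle, 74 mm up its axis (axes as the spindle's). It is a cross-shaped bar: two ribs 24 mm wide, 8 mm thick, along x and y; the last 8 mm narrow to 20 x 5 mm as a lead-in. 1.5 mm clearance all round in a plate's bore; takes a plate with its tab to either side
- spindle_seat (a point): point on the spindle's axis 20 mm from its origin: top of the bolted plate's collar, where the underside of the first added plate rests (axes as the spindle's). Each next plate rests on the collar of the one below
- ring_a_mid (a point): centre, half-way up (10 mm over the underside), of one of two alike smooth-edged round steel plates, 96 mm across, disc 6 mm thick, 20 mm high with its collar; about 0.22 kg. Lies flat, collar up, any yaw. On the disc stands a square collar 40 x 40 mm (sides along the plate's x and y), 14 mm tall, to lift it by. z points up through the collar, +y to the tab
- ring_b_mid (a point): centre, half-way up (10 mm over the underside), of one of two alike smooth-edged round steel plates, 96 mm across, disc 6 mm thick, 20 mm high with its collar; about 0.22 kg. Lies flat, collar up, any yaw. On the disc stands a square collar 40 x 40 mm (sides along the plate's x and y), 14 mm tall, to lift it by. z points up through the collar, +y to the tab
- gear_mid (a point): centre, half-way up (10 mm over the underside), of the loose toothed steel plate, 100 mm across with 11 straight teeth and the tab round its rim; else the same as the smooth ones: disc 6 mm thick, square collar 40 x 40 mm, 14 mm tall on top, about 0.22 kg, lying flat, collar up, any yaw. z points up through the collar, +y to the tab
- ring_a_tab (a point): middle of the outer end of that plate's one flat tab (26 mm wide, 6 mm thick), 72 mm from the plate's centre along its +y, 3 mm over the underside. The plate's bore is a cross of two slots 27 x 11 mm, along its x and y, right through disc and collar
- ring_b_tab (a point): middle of the outer end of that plate's one flat tab (26 mm wide, 6 mm thick), 72 mm from the plate's centre along its +y, 3 mm over the underside. The plate's bore is a cross of two slots 27 x 11 mm, along its x and y, right through disc and collar
- gear_tab (a point): middle of the outer end of that plate's one flat tab (26 mm wide, 6 mm thick), 72 mm from the plate's centre along its +y, 3 mm over the underside. The plate's bore is a cross of two slots 27 x 11 mm, along its x and y, right through disc and collar
- potlid: small steel pan lid lying flat, 104 mm across, with a black knob up to 38 mm; no bore and no tab. It lies in one of the four spots among the plates. Not part of the job (origin: centre of its underside)
- tub: closed white lidded food tub, 112 x 148 x 48 mm (x, y, z), between robot and mill. Bystander (origin: centre of its underside)
- sauce: amber sauce bottle, 64 mm across, 190 mm tall. Bystander (origin: centre of its underside)
- beanjar: glass jar with steel cap, 72 mm across, 110 mm tall. Bystander (origin: centre of its underside)
- mug: white cup, 76 mm across, 90 mm tall. Bystander (origin: centre of its underside)
- tin: plain tin can, 74 mm across, 100 mm tall. Bystander (origin: centre of its underside)
Not all that is in view belongs to the job. What is shaped like the part that bears gear_mid but green or purple is not meant.

How it is judged:
By the outcome, as a careful person would: the job done as asked, in the order asked, and still so for the second after the job is handed in, with the robot touching nothing.
It also fails if it takes over 72 s, if anything falls off the work surface, if the arm or the gripper's body presses on something with over 40 N, if the wrist force passes 120 N, or if a joint passes its speed limit or range.

## Robot

A 6-joint arm with a two-finger parallel gripper is mounted at the origin on the work surface. World frame = base frame: x ahead of the robot, y to its left, z up, the work surface at z = 0. Lengths are in m, angles in rad, forces in N, time in s.
With the tool pointing down it reaches from about 0.375 to 0.975 m from the base axis. Payload 3.8 kg.
Tool frame: the origin (TCP) lies at the very end of the fingers, on their centre line; the grasp point (between the pads) lies 19 mm behind it; z points along the fingers, y is the direction in which the jaws open and shut (so a half turn about z gives the same grasp; the last joint's range is limited). The gripper opens to 85 mm and grips with 20 to 120 N. Pads are 22 mm wide; open, the fingers measure 114 mm over their backs; the gripper's body (76 mm by 85 mm) begins 54 mm behind the grasp point. The pads swing forward as they close: fully open they stand 13 mm farther back than shut.
Start: joints at [1.26, 0.264, 1.604, -0, 1.274, -0.037], TCP at [0.183, 0.65, 0.204] pointing down, gripper open.
Joint ranges: [-2.63, 2.63], [-0.94, 2.18], [0.31, 2.57], [-1.31, 4.45], [0, 2.66], [-2.55, 2.55]. Speed limits (rad/s): [2.57, 2.57, 3.14, 3.14, 3.14, 3.14].

## Interface

Orientations are given as a rotation vector (axis times angle).
In Python, from workcell import status, read_camera, camera_info, order gives the robot as it stands.
- The arm moves only by the tool move_arm, never from a script. Its argument "deltas" is a list of rows, each a list of 3 entries, a list of its own where there are three numbers: the turn, a rotation vector about the world's x, y, z as a fraction of full scale, then the shift along the world's x, y, z as a fraction of full scale, then the closure, from -1 (fully open) to 1 (shut), so that 0 is half open. A call has 1 to 20 rows; each row is the pose to reach, as a shift and turn from the pose commanded when the call began; what a row does not reach only later rows make up. Full scale, the value 1, is 0.1 m for a shift and pi/2 rad for a turn. A row lasts 1/8 s, in which the tool goes at most 62.5 mm and 10.7 degrees, less where a joint would pass 70% of its speed; a pose out of reach is approached as far as the arm can. A call with a number of a shift or a turn outside -1 to 1 is refused whole. A call with a gripper value outside its range is refused whole. The fingers move at their own pace and stop on an object; "grip_force" is the grip in N (left out, the last holds). Time passes only in rows, so rows that repeat a pose let the fingers close. It gives the time, the measured TCP pose, the force and the opening at its end, in the units of the state.
- status.read_state(): the state, without advancing time (a new reading comes with each control period).
- read_camera(name): name is "scene" or "side" or "wrist"; returns (picture, depth): 384x512x3 uint8, red, green, blue; 384x512 float32, m along the optical axis (not along the pixel's ray), 0 where there is no reading.
- camera_info(name): a dict with "K" (3x3 intrinsics, pixels), "R" (3x3) and "t" (3): a world point X has camera coordinates R X + t. Camera axes: x right, y down, z forward; pixel columns grow to the right and rows downward; lengths in m; the calibration is good to about 2 mm. A picture is of the moment at which its call begins: read the wrist's pose just before it. camera_info takes no time and is no camera call; for the wrist camera it gives the pose at the moment of the call.
- order.finish_job(): hands the job in, once; it reports no verdict.
The state is a dict: "time": time; "q": joint angles; "joint_vel": joint speeds; "joint_torque": joint torques, N m; "tool_pos": TCP position; "tcp_rot": TCP orientation; "wrist_force": force on the tool from outside, world axes, zero at the start; "torque": the same for the moment, N m; "width": opening from 0.0 (shut) to 1.0 (fully open).
Only numpy, scipy, OpenCV 4.12 (cv2) and the standard library are available. Lean on these libraries where they do the work, as an engineer would, in place of code of your own. Each camera call takes 0.05 s, during which the arm holds its last target. There are 200 camera calls.

## Working session

There is one attempt and no reset: what is moved stays moved. The work goes in short steps, Python scripts to look and compute and a tool call to move; the robot and the scene stay as the last step left them, time stands still between calls to the robot, and variables do not carry over. Pictures are saved under pics/ and viewed, about 8 in all and at most 12, crops included, and the job is handed in when it is done.

Besides the shell and the picture viewer there is one more tool, called after "Request:" by a JSON object that holds its "fn" and its "kwargs". move_arm: Moves the arm, as the interface text tells. Its arguments: {"type":"object","properties":{"deltas":{"type":"array","items":{"type":"array"}},"grip_force":{"type":"number"}},"required":["deltas"]}

```bash
ls; mkdir -p pics; cat > h.py <<'E'
import numpy as np,cv2
from workcell import status,read_camera,camera_info,order
def cap(n,save=None):
    ci=camera_info(n); im,d=read_camera(n)
    if save: cv2.imwrite('pics/'+save,im[:,:,::-1]); 
    K,R,t=[np.array(ci[k]) for k in 'KRt']
    v,u=np.mgrid[:384,:512]
    c=np.stack([(u-K[0,2])/K[0,0]*d,(v-K[1,2])/K[1,1]*d,d],-1)
    P=(c-t)@R; P[d==0]=np.nan
    return im,d,P,(K,R,t)
E
python3 - <<'E'
from h import *
print(status.read_state())
a=[]
for n in ['scene','side']:
    im,d,P,c=cap(n); np.savez(n+'.npz',im=im,P=P,K=c[0],R=c[1],t=c[2]); cv2.imwrite(f'pics/{n}0.png',im[:,:,::-1]); print(n,-c[1].T@c[2],c[1][2])
E
```

```text
pics
{'time': 0.0, 'q': array([ 1.26008896e+00,  2.64749248e-01,  1.60538307e+00,  3.69273686e-05,
        1.27371912e+00, -3.69411589e-02]), 'joint_vel': array([ 0.00186941, -0.00024414,  0.00014545, -0.00080096, -0.00064933,
       -0.0011381 ]), 'joint_torque': array([-3.41077059e-03, -5.15119672e+01, -3.67304742e+01, -5.76461080e-04,
        1.32604799e-02,  3.51354359e-07]), 'tool_pos': array([0.18226247, 0.64909268, 0.20255985]), 'tcp_rot': array([-0.42864787, -3.11178091,  0.00348456]), 'wrist_force': array([-0.56783541, -0.35366337, -0.94902567]), 'torque': array([-0.02957211, -0.01907745,  0.01365123]), 'width': 1.000016542049753}
scene [0.99869861 0.67765282 1.2894236 ] [-0.36898433 -0.42417927 -0.82699608]
side [-0.15099081 -0.96492543  1.02533693] [ 0.41870901  0.68730955 -0.59353884]
```

View pics/scene0.png

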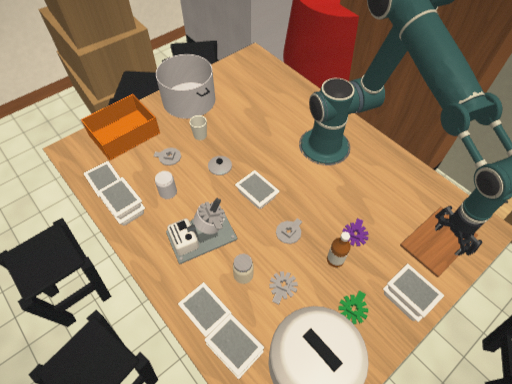

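View pics/side0.png

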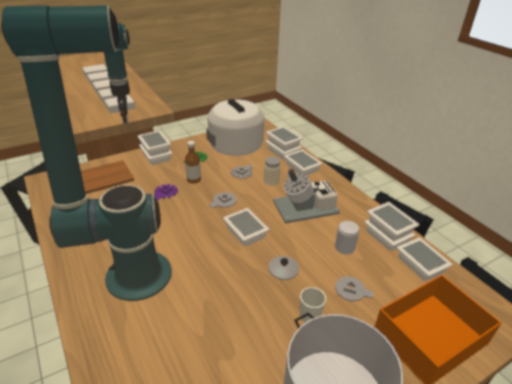

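The scene view shows rings at about (289,232) and (170,157), the loose gear at (284,288), the lid at (220,165), and the mill at (205,225) with its dark spindle at (214,205). The jar is at (243,268) and the tin at (165,185).

```bash
python3 - <<'E'
from h import *
for n,L in [('scene',dict(r1=(289,232),r2=(170,157),gear=(284,288),lid=(220,165),jar=(243,262),tin=(165,178),tub=(257,188),sauce=(340,240),mug=(198,120))),('side',dict(r1=(224,199),r2=(350,288),gear=(242,172)))]:
    z=np.load(n+'.npz');P=z['P'];im=z['im']
    for k,(u,v) in L.items():
        c=P[v,u]; m=(np.hypot(P[...,0]-c[0],P[...,1]-c[1])<.09)&(P[...,2]>.0025)&(P[...,2]<.3)
        sat=im.max(-1).astype(int)-im.min(-1)
        if k in('r1','r2','gear'): m&=(sat<40)&(P[...,2]<.03)
        q=P[m]; 
        print(n,k,np.round(c,3),m.sum(),np.round(q.min(0),3),np.round(q.max(0),3))
        if k in('r1','r2','gear'):
            col=q[q[:,2]>.013]; cc=np.median(col,0) if len(col) else c
            r=np.hypot(*(q-cc)[:,:2].T); f=q[r>.055]
            print('   collar',np.round(cc,4),len(col),'tab',np.round(f.mean(0),4),len(f))
z=np.load('scene.npz')
for n in('scene','side'):
    s=cv2.imread(f'pics/{n}0.png'); 
    c=s[185:265,150:250] if n=='scene' else s[150:230,260:360]
    cv2.imwrite(f'pics/m_{n}.png',cv2.resize(c,None,fx=4,fy=4,interpolation=cv2.INTER_CUBIC))
a=np.hstack([cv2.imread('pics/m_scene.png'),cv2.imread('pics/m_side.png')]);cv2.imwrite('pics/m.png',a)
P=z['P']
np.set_printoptions(linewidth=250,suppress=True,precision=3)
for v in range(194,262,4): print(v,[tuple(np.round(P[v,u],3)) for u in range(170,240,8)])
E
```

```text
scene r1 [0.439 0.231 0.019] 413 [0.366 0.176 0.003] [0.482 0.27  0.028]
   collar [0.4356 0.2201 0.0195] 83 tab [0.3737 0.2147 0.0069] 21
scene r2 [ 0.582 -0.372  0.02 ] 273 [ 0.528 -0.446  0.003] [ 0.625 -0.344  0.027]
   collar [ 0.5753 -0.3918  0.0193] 68 tab [ 0.6165 -0.4378  0.0073] 13
scene gear [0.605 0.383 0.024] 430 [0.544 0.319 0.003] [0.66  0.413 0.026]
   collar [0.5909 0.364  0.0205] 99 tab [0.6484 0.3924 0.0062] 35
scene lid [ 0.44  -0.201  0.014] 569 [ 0.35  -0.287  0.003] [ 0.53  -0.117  0.044]
scene jar [0.676 0.247 0.111] 838 [0.59  0.158 0.003] [0.765 0.335 0.116]
scene tin [ 0.682 -0.226  0.102] 707 [ 0.594 -0.308  0.003] [ 0.77  -0.137  0.109]
scene tub [0.414 0.013 0.051] 1066 [ 0.326 -0.072  0.003] [0.499 0.1   0.061]
scene sauce [0.391 0.413 0.161] 890 [0.308 0.323 0.003] [0.48  0.5   0.196]
scene mug [ 0.378 -0.442  0.06 ] 736 [ 0.289 -0.532  0.003] [ 0.465 -0.354  0.175]
side r1 [0.421 0.205 0.019] 219 [0.367 0.176 0.003] [0.477 0.265 0.022]
   collar [0.4291 0.2223 0.0179] 61 tab [0.3709 0.2044 0.0055] 6
side r2 [ 0.579 -0.388 -0.003] 506 [ 0.525 -0.45   0
[... 8689 characters left out ...]
6), np.float64(0.122), np.float64(-0.002)), (np.float64(0.674), np.float64(0.142), np.float64(0.001)), (np.float64(0.65), np.float64(0.159), np.float64(-0.003))]
258 [(np.float64(0.841), np.float64(0.02), np.float64(-0.003)), (np.float64(0.822), np.float64(0.052), np.float64(0.023)), (np.float64(0.799), np.float64(0.068), np.float64(0.017)), (np.float64(0.774), np.float64(0.077), np.float64(-0.002)), (np.float64(0.752), np.float64(0.098), np.float64(0.001)), (np.float64(0.729), np.float64(0.116), np.float64(-0.001)), (np.float64(0.708), np.float64(0.138), np.float64(0.006)), (np.float64(0.683), np.float64(0.154), np.float64(-0.001)), (np.float64(0.689), np.float64(0.215), np.float64(0.108))]
```

View pics/m.png

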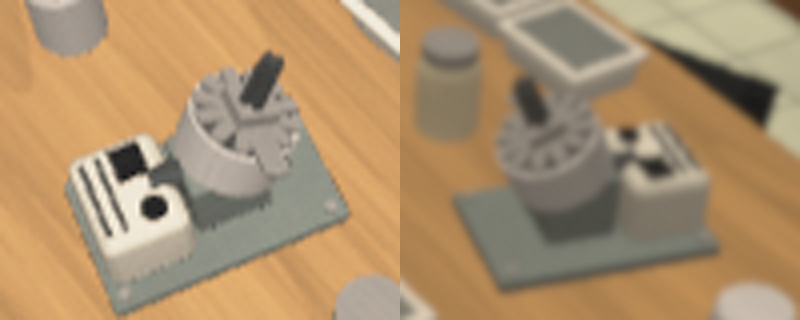

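The crops show the mill: the toothed plate sits at the bottom, and the dark spindle leans toward the robot with its tip near (0.62,0.04,0.197).

```bash
cat >> h.py <<'E'
from scipy.spatial.transform import Rotation as Rn
np.set_printoptions(suppress=True,precision=4)
def blk(P):
    m=(abs(P[...,2]-.088)<.008)&(abs(P[...,0]-.76)<.1)&(abs(P[...,1]-.01)<.1)
    return cv2.minAreaRect(P[m][:,:2].astype(np.float32))
E
python3 - <<'E'
from h import *
ci=camera_info('wrist');s=status.read_state()
R=np.array(ci['R']);t=np.array(ci['t']);T=Rn.from_rotvec(s['tcp_rot']).as_matrix()
C=-R.T@t
print('cam in tool',T.T@(C-s['tool_pos']),'\n',T.T@R.T,'\n',np.array(ci['K']))
for n in('scene','side'):
    z=np.load(n+'.npz');P=z['P'];print(n,blk(P))
    m=(P[...,2]>.175)&(P[...,2]<.21)&(abs(P[...,0]-.62)<.05)&(abs(P[...,1]-.04)<.05);print(P[m].mean(0),m.sum())
E
```

```text
cam in tool [ 0.0701 -0.0008 -0.1705] 
 [[ 0.0006 -0.9612 -0.2759]
 [ 1.      0.0008 -0.0005]
 [ 0.0007 -0.2759  0.9612]] 
 [[307.6472   0.     262.3519]
 [  0.     307.6472 191.1662]
 [  0.       0.       1.    ]]
scene ((0.7285493016242981, 0.012605108320713043), (0.1074429377913475, 0.15651771426200867), 76.71113586425781)
[0.6255 0.0409 0.1899] 56
side ((0.7353029251098633, 0.008805736899375916), (0.10340172797441483, 0.13224901258945465), 76.91505432128906)
[0.6183 0.0361 0.1879] 39
```

Request:
{"fn": "move_arm", "kwargs": {"deltas": [[[0,0,0],[0.3,-0.4,0.5],-1],[[0,0,0],[0.65,-1,1],-1],[[0,0,0],[0.65,-1,1],-1]]}}

```text
time: 0.48
tool_pos: [0.2488, 0.5489, 0.3062]
tcp_rot: [0.43, 3.111, 0.004]
wrist_force: [-0.2, 1.2, 0.3]
width: 1.001
```

Request:
{"fn": "move_arm", "kwargs": {"deltas": [[[0,0,0],[0.33,-0.5,0],-1],[[0,0,0],[0.65,-1,0],-1]]}}

```text
time: 0.72
tool_pos: [0.3128, 0.4487, 0.3033]
tcp_rot: [-0.427, -3.112, 0.0]
wrist_force: [1.7, -0.1, -0.0]
width: 1.0
```

Request:
{"fn": "move_arm", "kwargs": {"deltas": [[[0,0,0],[0.33,-0.5,0],-1],[[0,0,0],[0.65,-1,0],-1]]}}

```text
time: 0.98
tool_pos: [0.3778, 0.3483, 0.3028]
tcp_rot: [-0.428, -3.111, 0.001]
wrist_force: [0.9, 0.7, -0.9]
width: 0.999
```

Request:
{"fn": "move_arm", "kwargs": {"deltas": [[[0,0,0],[0.33,-0.5,0],-1],[[0,0,0],[0.65,-1,0],-1]]}}

```text
time: 1.23
tool_pos: [0.4428, 0.2483, 0.3029]
tcp_rot: [-0.428, -3.111, 0.0]
wrist_force: [1.1, -0.3, 0.0]
width: 1.001
```

Request:
{"fn": "move_arm", "kwargs": {"deltas": [[[0,0,0],[0.33,-0.5,0],-1],[[0,0,0],[0.65,-1,0],-1]]}}

```text
time: 1.48
tool_pos: [0.5079, 0.1484, 0.3029]
tcp_rot: [-0.428, -3.111, -0.001]
wrist_force: [0.5, -0.0, -0.3]
width: 1.001
```

Request:
{"fn": "move_arm", "kwargs": {"deltas": [[[-0.02,-0.09,0.01],[0.33,-0.5,0],-1],[[-0.04,-0.18,0.02],[0.65,-1,0],-1],[[-0.063,-0.27,0.026],[0.65,-1,0],-1],[[-0.063,-0.27,0.026],[0.65,-1,0],-1]]}}

```text
time: 1.98
tool_pos: [0.5687, 0.0495, 0.2996]
tcp_rot: [0.314, 2.696, -0.057]
wrist_force: [-0.3, 0.6, 0.9]
width: 0.997
```

```bash
python3 - <<'E'
from h import *
im,d,P,c=cap('wrist','w1.png'); np.savez('w1.npz',im=im,P=P,d=d,K=c[0],R=c[1],t=c[2])
s=status.read_state();print(s['tool_pos'],s['tcp_rot'])
m=(P[...,2]>.175)&(P[...,2]<.215)&(abs(P[...,0]-.62)<.05)&(abs(P[...,1]-.04)<.05);print(P[m].mean(0),m.sum())
v,u=np.where(m);print(u.min(),u.max(),v.min(),v.max())
print(blk(P))
E
```

```text
[0.5707 0.0501 0.3019] [ 0.3135  2.6934 -0.0552]
[0.6178 0.0416 0.1923] 409
254 278 166 192
((0.7647275924682617, 0.005042135715484619), (0.10623040795326233, 0.07506360113620758), 75.27286529541016)
```

View pics/w1.png

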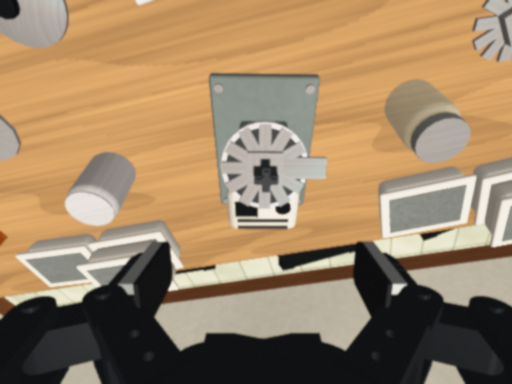

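The wrist view shows the cross-shaped spindle tip at about (265,175), the bolted plate's tab pointing to image right (world left), and the foot edges clearly.

```bash
python3 - <<'E'
from h import *
z=np.load('w1.npz');im=z['im'];P=z['P'];K,R,t=z['K'],z['R'],z['t']
cv2.imwrite('pics/w1c.png',cv2.resize(im[60:236,195:335,::-1],None,fx=4.3,fy=4.3,interpolation=cv2.INTER_CUBIC)[:, :600+2])
# foot edges
hsv=cv2.cvtColor(im,cv2.COLOR_RGB2HSV)
C=-R.T@t
def ray(u,v,zz):
    r=R.T@np.array([(u-K[0,2])/K[0,0],(v-K[1,2])/K[1,1],1]); return C+r*(zz-C[2])/r[2]
m=(abs(P[...,2]-.016)<.012)&(im[...,0].astype(int)<im[...,2].astype(int)+15)
m[:60]=0;m[210:]=0;m[:,:195]=0;m[:,335:]=0
print('foot z',np.nanmedian(P[80:100,230:300,2]))
fz=np.nanmedian(P[80:100,230:300,2])
L=[];Rr=[];T=[]
for v in range(85,150):
    us=np.where(m[v])[0]
    L.append(ray(us.min(),v,fz)[:2]);Rr.append(ray(us.max(),v,fz)[:2])
for u in range(225,306):
    vs=np.where(m[:,u])[0]; T.append(ray(u,vs.min(),fz)[:2])
for n,A in(('L',L),('R',Rr),('T',T)):
    vx,vy,x,y=cv2.fitLine(np.array(A,np.float32),cv2.DIST_HUBER,0,.001,.001).ravel()
    print(n,np.degrees(np.arctan2(vy,vx)),x,y)
g=im[150:205,240:292].mean(-1).astype(int)
for r,row in enumerate(g[::2]): print(150+2*r,' '.join('%3d'%k for k in row[::2]))
dd=z['d'][150:205,240:292]
for r,row in enumerate(dd[::2]): print(150+2*r,' '.join('%3d'%k for k in row[::2]*1000))
E
```

```text
foot z 0.016603212004511335
L -13.891279 0.6323983 -0.036150664
R -14.401298 0.659258 0.10479277
T 76.67925 0.5783228 0.031975087
150 181 178 164 145 153 162 159 157 158 160 160 162 160 159 161 163 164 161 165 168 169 154 145 170 187 190
152 179 180 181 171 137 134 132 132 133 133 134 135 133 132 131 126 126 126 130 131 132 145 182 190 189 187
154 178 179 180 179 178 178 175 176 178 178 178 180 177 178 179 178 178 178 178 179 180 181 188 188 185 187
156 182 179 178 179 183 186 182 182 184 185 184 185 183 183 186 188 189 188 189 188 189 189 186 185 185 187
158 182 183 181 181 182 185 181 182 185 184 168 149 145 147 151 170 185 185 185 185 186 185 183 183 185 187
160 157 178 184 184 184 186 182 182 185 181 132  60  47  48  67 143 183 185 186 186 187 186 182 180 180 181
162 152 170 182 183 183 186 181 182 185 181 125  44  33  32  51 141 186 187 188 189 188 187 182 182 182 183
164 179 180 182 183 184 186 179 174 176 171 112  38  34  33  47 135 176 179 183 187 188 186 182 182 184 183
166 179 179 179 182 184 186 168 112  94  91  59  34  34  33  39  75  93  97 132 180 188 186 180 180 180 18
[... 4377 characters left out ...]
 294 296 365 365 366 366 366 367 366 365 373 373 371
194 372 369 366 366 365 365 366 366 373 373 367 366 366 366 366 365 372 367 367 367 367 366 366 367 373 373
196 376 365 366 368 368 366 367 367 375 373 367 366 367 367 366 368 373 366 366 367 366 368 368 368 374 379
198 368 368 366 367 367 368 366 372 375 373 366 368 368 368 369 367 373 375 368 367 368 367 368 366 369 379
200 368 369 368 368 368 368 366 374 373 374 368 369 369 367 369 367 374 375 374 369 368 368 369 369 368 458
202 456 368 369 368 369 369 373 375 376 375 368 369 369 367 369 371 374 375 375 369 370 369 369 368 370 461
204 458 458 456 369 369 379 380 381 379 379 370 369 370 369 370 381 381 379 380 380 370 370 369 454 456 463
```

View pics/w1c.png

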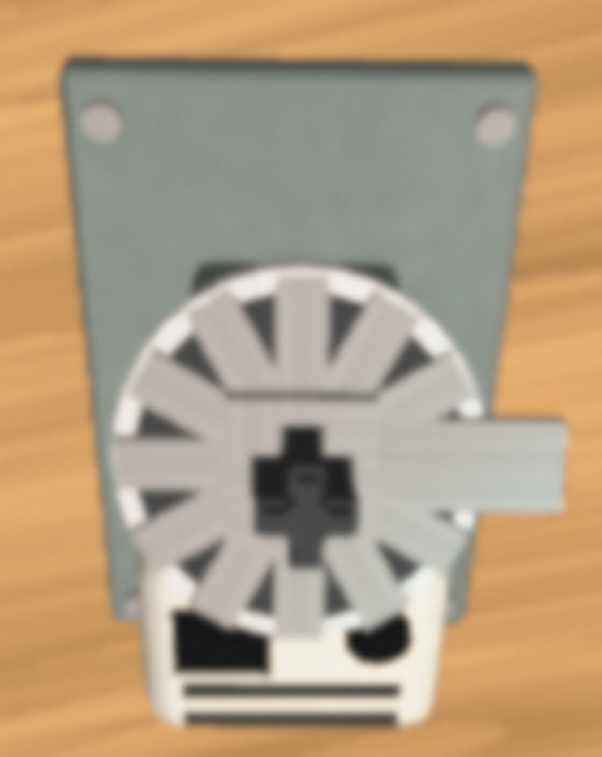

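```bash
python3 - <<'E'
from h import *
z=np.load('w1.npz');im=z['im'];P=z['P'];K,R,t=z['K'],z['R'],z['t'];C=-R.T@t
u,v,d=265.8,181.7,.2925
tip=R.T@(np.array([(u-K[0,2])/K[0,0]*d,(v-K[1,2])/K[1,1]*d,d])-t);print('tip',tip)
d=z['d']
m=np.zeros(d.shape,bool);m[154:186,248:283]=1;m&=(d>.335)&(d<.3505)&(im.mean(-1)>150)
q=P[m];q0=q.mean(0);U,S,V=np.linalg.svd(q-q0);n=V[2]*np.sign(V[2][2]);r=abs((q-q0)@n)
q=q[r<.002];q0=q.mean(0);n=np.linalg.svd(q-q0)[2][2];n*=np.sign(n[2])
print('collar n',n,'tilt',np.degrees(np.arccos(n[2])),'yaw',np.degrees(np.arctan2(-n[1],-n[0])),'tip height over collar',(tip-q0)@n)
for y in(-13.8,):
    p=np.radians(y);a=np.array([-np.sin(.4363)*np.cos(p),-np.sin(.4363)*np.sin(p),np.cos(.4363)])
    print('a',a,'origin',tip-.074*a, 'h',(tip-q0)@a)
    o=(tip-.074*a)[:2]; s=np.array([-np.sin(p),np.cos(p)]);f=np.array([np.cos(p),np.sin(p)])
    print('L',(np.array([.6324,-.03615])-o)@s,'R',(np.array([.65926,.1048])-o)@s,'T',(np.array([.57832,.031975])-o)@f)
# tab of bolted plate, project to plane thru tip-.068..., plane at tip-(.074-.006)a
pl=tip-.068*a
def ray(u,v):
    r=R.T@np.array([(u-K[0,2])/K[0,0],(v-K[1,2])/K[1,1],1]);return C+r*((pl-C)@a)/(r@a)
e=[];g=im.mean(-1)
for uu in range(304,324):
    col=cv2.GaussianBlur(im[...,2].astype(np.float32),(1,1),0)[:,uu]
    vs=np.where(col[150:190]>150)[0]+150; e.append(np.r_[ray(uu,vs.min()-.5),ray(uu,vs.max()+.5)])
e=np.array(e)
sx=np.cross([-np.sin(p),np.cos(p),0],a)
Y=(e[:,:3]-pl)@np.array([-np.sin(p),np.cos(p),0]);
for k in(0,3):
    X=(e[:,k:k+3]-pl)@sx; print('tab edge',np.polyfit(Y,X,1),X.mean())
E
```

```text
tip [0.617  0.0416 0.1975]
collar n [-0.4057  0.1029  0.9082] tilt 24.740671718118943 yaw -14.2403285990266 tip height over collar 0.0541510732462436
a [-0.4104  0.1008  0.9063] origin [0.6474 0.0341 0.1304] h 0.05412795933891703
L -0.07184137063605735 R 0.07144701478776655 T -0.06658814928936257
tab edge [ 0.36   -0.0343] -0.014005519549711016
tab edge [-0.1306  0.0205] 0.013170885648567948
```

```bash
cat >> h.py <<'E'
PSI=np.radians(-14.0); TIP=np.array([.617,.0416,.1975])
A=np.array([-np.sin(.43633)*np.cos(PSI),-np.sin(.43633)*np.sin(PSI),np.cos(.43633)])
SY=np.array([-np.sin(PSI),np.cos(PSI),0]); SX=np.cross(SY,A)
def rdown(j):
    j=np.radians(j);y=np.array([np.cos(j),np.sin(j),0]);zz=np.array([0,0,-1.]);return np.stack([np.cross(y,zz),y,zz],1)
def rplace(y): return np.stack([np.cross(y,-A),y,-A],1)
def go(pos,Rt,s=None):
    s=s or status.read_state(); R0=Rn.from_rotvec(s['tcp_rot']).as_matrix()
    rv=Rn.from_matrix(Rt@R0.T).as_rotvec()
    print('turn',np.round(rv/(np.pi/2),4),'deg',round(np.degrees(np.linalg.norm(rv)),1),'shift',np.round((np.array(pos)-s['tool_pos'])/.1,3))
def plate(c,n='wrist',save=None):
    """centre from collar top, yaw of tab"""
    im,d,P,k=cap(n,save); hr=np.hypot(P[...,0]-c[0],P[...,1]-c[1])
    m=(hr<.045)&(P[...,2]>.014)&(P[...,2]<.026)
    (cx,cy),wh,ang=cv2.minAreaRect(P[m][:,:2].astype(np.float32))
    hr=np.hypot(P[...,0]-cx,P[...,1]-cy); m2=(hr>.057)&(hr<.078)&(P[...,2]>.0035)&(P[...,2]<.012)
    q=P[m2].mean(0)-[cx,cy,0]
    print('centre',cx,cy,'wh',wh,'ang%90',ang%90,'ztop',np.median(P[m][:,2]),'tab',np.degrees(np.arctan2(q[1],q[0])),m.sum(),m2.sum(),'r',np.hypot(*q[:2]))
E
python3 - <<'E'
from h import *
go([.432,.221,.15],rdown(13))
go([.432,.221,.15],rdown(76))
E
```

```text
turn [ 0.2002  0.2086 -0.6965] deg 67.9 shift [-1.387  1.709 -1.519]
turn [ 0.0587  0.2683 -0.0079] deg 24.7 shift [-1.387  1.709 -1.519]
```

Request:
{"fn": "move_arm", "kwargs": {"deltas": [[[0.03,0.03,-0.1],[-0.2,0.2,0],-1],[[0.06,0.06,-0.2],[-0.4,0.5,-0.2],-1],[[0.1,0.104,-0.348],[-0.7,0.85,-0.6],-1],[[0.1,0.104,-0.348],[-0.7,0.85,-0.6],-1]]}}

```text
time: 2.52
tool_pos: [0.5007, 0.1378, 0.241]
tcp_rot: [1.128, 2.695, -0.036]
wrist_force: [0.8, -0.5, 0.0]
width: 1.001
```

Request:
{"fn": "move_arm", "kwargs": {"deltas": [[[0.03,0.03,-0.1],[-0.2,0.2,-0.2],-0.4],[[0.06,0.06,-0.2],[-0.4,0.5,-0.6],-0.4],[[0.1,0.104,-0.348],[-0.69,0.86,-0.92],-0.4],[[0.1,0.104,-0.348],[-0.69,0.86,-0.92],-0.4]]}}

```text
time: 3.02
tool_pos: [0.4317, 0.2227, 0.1495]
tcp_rot: [-1.953, -2.459, 0.012]
wrist_force: [-0.7, 0.6, 0.0]
width: 0.701
```

```bash
python3 - <<'E'
from h import *
plate([.432,.221],save='r1.png')
s=status.read_state(); print(s['tool_pos'],s['width'])
go([.432,.221,.15],rdown(13),s)
E
```

```text
centre 0.4330216348171234 0.22277244925498962 wh (0.04015275463461876, 0.0404498353600502) ang%90 9.254679679870605 ztop 0.0205048079656268 tab -170.95602972085211 1197 364 r 0.06418444538062684
[0.4341 0.222  0.1514] 0.6973687485871214
turn [ 0.0028 -0.0008  0.0001] deg 0.3 shift [-0.021 -0.01  -0.014]
```

Request:
{"fn": "move_arm", "kwargs": {"deltas": [[[0,0,-0.042],[-0.011,0.008,-0.4],-0.4],[[0,0,-0.042],[-0.011,0.008,-0.8],-0.4],[[0,0,-0.042],[-0.011,0.008,-0.8],-0.4]]}}

```text
time: 3.45
tool_pos: [0.4317, 0.2207, 0.0705]
tcp_rot: [2.033, 2.392, -0.011]
wrist_force: [0.3, 0.2, 0.3]
width: 0.699
```

Request:
{"fn": "move_arm", "kwargs": {"deltas": [[[0,0,0],[0,0,-0.3],-0.4],[[0,0,0],[0,0,-0.64],-0.4],[[0,0,0],[0,0,-0.64],-0.4],[[0,0,0],[0,0,-0.64],0.5],[[0,0,0],[0,0,-0.64],1],[[0,0,0],[0,0,-0.64],1],[[0,0,0],[0,0,-0.64],1]], "grip_force": 60}}

```text
time: 4.32
tool_pos: [0.4328, 0.2219, 0.0085]
tcp_rot: [2.032, 2.39, -0.002]
wrist_force: [-0.4, 0.3, -0.3]
width: -0.001
```

```bash
python3 - <<'E'
from h import *
s=status.read_state(); print(s['time'],s['tool_pos'],s['width'],s['wrist_force'],s['torque'])
go([.433,.2228,.007],rdown(9.2),s)
im,d,P,c=cap('wrist','g1.png')
E
```

```text
4.325 [0.4328 0.2219 0.0085] -0.001015555037472633 [-0.4473  0.2931 -0.2569] [-0.0117  0.0177  0.009 ]
turn [ 0.0027  0.0016 -0.0004] deg 0.3 shift [ 0.002  0.009 -0.015]
```

View pics/g1.png

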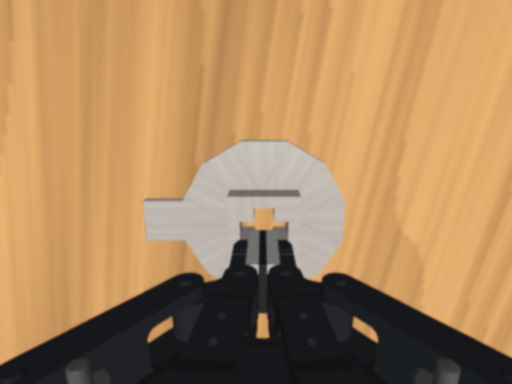

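```bash
python3 - <<'E'
from h import *
im,d,P,k=cap('wrist')
s=status.read_state();T=Rn.from_rotvec(s['tcp_rot']).as_matrix();Q=(P-s['tool_pos'])@T
print(s['tool_pos'],s['width'])
for u in (200,240,252,264,276,290):
    print(u,[(v,*np.round(Q[v,u]*1000).tolist(), round(P[v,u,2]*1000)) for v in (160,185,200,210,220,228,235,245)])
im,d,P,k=cap('side','s1.png');cv2.imwrite('pics/s1c.png',cv2.resize(im[150:250,170:280,::-1],None,fx=5,fy=5,interpolation=cv2.INTER_CUBIC))
E
```

```text
[0.4325 0.2217 0.0081] -0.0035682429446161684
200 [(160, 37.0, -37.0, 6.0, 1), (185, 24.0, -36.0, 2.0, 6), (200, 15.0, -37.0, 1.0, 7), (210, 8.0, -37.0, 1.0, 7), (220, 2.0, -37.0, 1.0, 7), (228, -3.0, -38.0, 2.0, 6), (235, -8.0, -38.0, 1.0, 7), (245, -14.0, -38.0, 0.0, 8)]
240 [(160, 38.0, -13.0, 1.0, 7), (185, 24.0, -13.0, 1.0, 7), (200, 19.0, -12.0, -12.0, 20), (210, 13.0, -12.0, -13.0, 21), (220, 8.0, -12.0, -13.0, 21), (228, 2.0, -13.0, -11.0, 19), (235, -2.0, -13.0, -12.0, 20), (245, 6.0, -11.0, -40.0, 48)]
252 [(160, 38.0, -6.0, 2.0, 6), (185, 24.0, -6.0, 2.0, 6), (200, 19.0, -6.0, -12.0, 20), (210, 13.0, -6.0, -13.0, 21), (220, 7.0, -6.0, -13.0, 21), (228, -4.0, -7.0, 4.0, 4), (235, 10.0, -5.0, -39.0, 47), (245, 10.0, -5.0, -49.0, 57)]
264 [(160, 38.0, 1.0, 1.0, 7), (185, 24.0, 1.0, 1.0, 7), (200, 19.0, 1.0, -12.0, 20), (210, 6.0, 1.0, 8.0, 0), (220, -1.0, 1.0, 9.0, 0), (228, -6.0, 1.0, 8.0, 0), (235, 10.0, 1.0, -39.0, 47), (245, 10.0, 1.0, -49.0, 57)]
276 [(160, 38.0, 7.0, 2.0, 6), (185, 24.0, 8.0, 1.0, 7), (200, 19.0, 7.0, -13.0, 21), (210, 13.0, 7.0, -13.0, 21), (220, 7.0, 7.0, -12.0, 20), (228, -4.0, 8.0, 4.0, 4), (235, 10.0, 6.0, -38.0, 46), (245, 10.0, 6.0, -49.0, 57)]
290 [(160, 38.0, 15.0, 2.0, 6), (185, 23.0, 16.0, 2.0, 6), (200, 19.0, 15.0, -13.0, 21), (210, 13.0, 15.0, -12.0, 21), (220, 7.0, 15.0, -12.0, 20), (228, 3.0, 15.0, -13.0, 21), (235, -2.0, 15.0, -12.0, 20), (245, 6.0, 13.0, -40.0, 48)]
```

View pics/s1c.png

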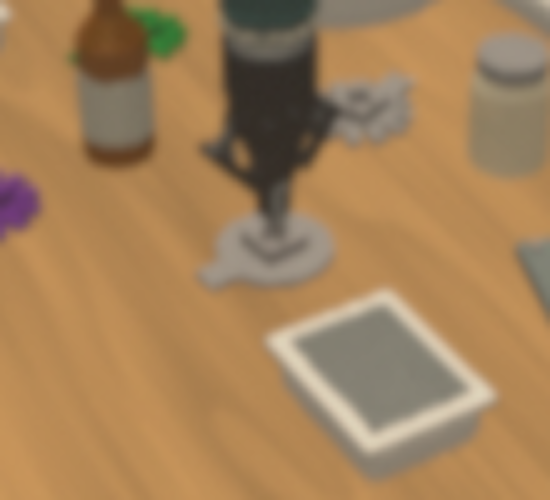

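```bash
python3 - <<'E'
from h import *
im,d,P,k=cap('wrist')
def prof(P,pos,rv):
    T=Rn.from_rotvec(rv).as_matrix();Q=(P-pos)@T*1000
    m=(np.abs(Q[...,0])<30)&(np.abs(Q[...,1])<80)&(Q[...,2]<-14)&(Q[...,2]>-140)
    q=Q[m]
    for a in range(-140,-14,6):
        b=q[(q[:,2]>=a)&(q[:,2]<a+6)]
        if len(b): print(a,len(b),'x',np.round([b[:,0].min(),b[:,0].max()]),'y',np.round(np.percentile(b[:,1],[0,25,50,75,100])))
s=status.read_state();prof(P,s['tool_pos'],s['tcp_rot'])
print('open')
z=np.load('w1.npz');prof(z['P'],np.array([.5707,.0501,.3019]),np.array([.3135,2.6934,-.0552]))
E
```

```text
-128 1643 x [16. 20.] y [-19. -13.  -7.  12.  19.]
-122 3289 x [ 9. 20.] y [-58. -16.  -5.  13.  55.]
-116 8070 x [ 3. 18.] y [-61. -40.  -1.  27.  59.]
-110 6924 x [-4. 18.] y [-59. -40.  -0.  40.  59.]
-104 6530 x [-9. 18.] y [-55. -36.  -1.  36.  54.]
-98 3652 x [-10.  17.] y [-50. -33.   4.  33.  50.]
-92 2721 x [-10.  15.] y [-45. -31.  -3.  31.  44.]
-86 4476 x [-10.  14.] y [-39. -25.   3.  25.  39.]
-80 2103 x [-13.  13.] y [-35. -11.   2.  11.  35.]
-74 774 x [-13.  14.] y [-30. -10.  -2.   9.  29.]
-68 656 x [-12.  11.] y [-12.  -2.  -0.   1.  16.]
-62 332 x [ 5. 11.] y [-14.  -5.   0.   5.  13.]
-56 405 x [ 5. 11.] y [-14.  -7.  -0.   6.  13.]
-50 376 x [ 5. 11.] y [-14.  -7.  -0.   7.  13.]
-44 313 x [ 5. 11.] y [-14.  -7.  -0.   6.  14.]
-38 210 x [ 5. 11.] y [-13.  -5.   1.   5.  12.]
-32 9 x [ 9. 10.] y [-7. -5. -3.  1.  3.]
-20 32 x [-10.  21.] y [-18. -14.  -0.  15.  21.]
open
-128 709 x [20. 24.] y [-24. -17. -11.  13.  24.]
-122 3079 x [14. 23.] y [-33. -24.  -5.  20.  30.]
-116 6009 x [ 7. 21.] y [-64. -25.  -4.  18.  58.]
-110 6887 x [ 0. 21.] y [-69. -32.  -3.  24.  62.]
-104 4118 x [-6. 20.] y [-73. -44.  -6.  32.  69.]
-98 7909 x [-11.  19.] y [-76. -63. -45.  60.  72.]
-92 4144 x [-11.  17.] y [-76. -55.  38.  52.  73.]
-86 1104 x [ 8. 17.] y [-73. -54.  41.  51.  70.]
-80 903 x [ 3. 15.] y [-55. -46.  41.  43.  52.]
-74 916 x [-5. 14.] y [-58. -45. -44.  41.  55.]
-68 1057 x [-9. 14.] y [-58. -45. -44.  41.  55.]
-62 918 x [-9. 14.] y [-58. -45.  -2.  41.  55.]
-56 802 x [-9. 14.] y [-58. -45. -44.  41.  55.]
-50 645 x [-9. 14.] y [-57. -44.  41.  41.  54.]
-44 257 x [-9. 13.] y [-51. -44.  41.  41.  48.]
```

The fingers really end about 31 mm short of the reported TCP (depth profile: about -31 mm shut, -41 mm open), so they closed above the collar. The plate did not move. I'll open and go deeper.

Request:
{"fn": "move_arm", "kwargs": {"deltas": [[[0,0,0],[0,0,0],-0.4],[[0,0,0],[0,0,0],-0.4],[[0,0,0],[0,0,0],-0.4],[[0,0,0],[0,0.01,-0.16],-0.4],[[0,0,0],[0,0.01,-0.31],-0.4],[[0,0,0],[0,0.01,-0.31],-0.4]], "grip_force": 60}}

```text
time: 5.28
tool_pos: [0.4308, 0.2219, -0.0251]
tcp_rot: [2.034, 2.391, -0.009]
wrist_force: [0.8, 0.2, -0.5]
width: 0.701
```

Request:
{"fn": "move_arm", "kwargs": {"deltas": [[[0,0,0],[0,0,0],0.3],[[0,0,0],[0,0,0],1],[[0,0,0],[0,0,0],1]], "grip_force": 60}}

```text
time: 5.65
tool_pos: [0.4332, 0.223, -0.0225]
tcp_rot: [2.032, 2.389, -0.002]
wrist_force: [1.8, -0.0, 1.4]
width: 0.451
```

```bash
cat >> h.py <<'E'
def st(n=5):
    s=status.read_state();print('t',s['time'],s['tool_pos'],'w',s['width'],'F',s['wrist_force'],'M',s['torque']);return s
E
python3 - <<'E'
from h import *
s=st(); go([.433,.2228,-.024],rdown(9.2),s)
E
```

```text
t 5.65 [ 0.4332  0.223  -0.0225] w 0.45067254073562885 F [ 1.786  -0.0135  1.3609] M [-0.0179  0.0961  0.0641]
turn [ 0.0026  0.0019 -0.0003] deg 0.3 shift [-0.002 -0.002 -0.015]
```

Request:
{"fn": "move_arm", "kwargs": {"deltas": [[[0,0,0],[0,0,0.2],1],[[0,0,0],[0,0,0.6],1],[[0,0,0],[0,0,1],1]]}}

```text
time: 6.02
tool_pos: [0.4309, 0.222, 0.0767]
tcp_rot: [2.034, 2.391, -0.008]
wrist_force: [0.4, -0.1, -3.2]
width: 0.451
```

Request:
{"fn": "move_arm", "kwargs": {"deltas": [[[0,0,0],[0,0,0.5],1],[[0,0,0],[0,0,1],1],[[0,0,0],[0,0,1],1]]}}

```text
time: 6.4
tool_pos: [0.4353, 0.224, 0.1815]
tcp_rot: [2.03, 2.387, 0.009]
wrist_force: [0.1, -0.4, -2.5]
width: 0.452
```

```bash
python3 - <<'E'
from h import *
s=st(); go(TIP+.04*A,rplace(SY),s)
E
```

```text
t 6.4 [0.4353 0.224  0.1815] w 0.4519362195424635 F [ 0.0645 -0.3941 -2.4603] M [ 0.0134 -0.0309 -0.0234]
turn [-0.2193 -0.1932  0.7283] deg 70.6 shift [ 1.653 -1.783  0.523]
```

Request:
{"fn": "move_arm", "kwargs": {"deltas": [[[-0.027,-0.024,0.09],[0.2,-0.2,0.2],1],[[-0.055,-0.048,0.182],[0.4,-0.44,0.5],1],[[-0.082,-0.072,0.272],[0.6,-0.66,0.5],1],[[-0.11,-0.0966,0.364],[0.83,-0.89,0.5],1]]}}

```text
time: 6.9
tool_pos: [0.5145, 0.1328, 0.2246]
tcp_rot: [1.175, 2.666, -0.054]
wrist_force: [-0.2, -0.7, -3.1]
width: 0.452
```

Request:
{"fn": "move_arm", "kwargs": {"deltas": [[[-0.027,-0.024,0.09],[0.2,-0.2,0.1],1],[[-0.055,-0.048,0.182],[0.4,-0.44,0.05],1],[[-0.082,-0.072,0.272],[0.6,-0.66,0.02],1],[[-0.11,-0.0966,0.364],[0.82,-0.89,0.02],1],[[-0.11,-0.0966,0.364],[0.82,-0.89,0.02],1],[[-0.11,-0.0966,0.364],[0.82,-0.89,0.02],1]]}}

```text
time: 7.65
tool_pos: [0.5958, 0.0446, 0.2265]
tcp_rot: [0.336, 2.689, -0.087]
wrist_force: [-0.3, -0.6, -2.8]
width: 0.446
```

```bash
python3 - <<'E'
from h import *
s=st(); go(TIP+(.003-.0225)*A,rplace(SY),s)
im,d,P,k=cap('wrist','p1.png')
T=Rn.from_rotvec(s['tcp_rot']).as_matrix();Q=(P-s['tool_pos'])@T*1000
# collar top in tool frame
m=(abs(Q[...,1])<24)&(Q[...,0]>0)&(Q[...,0]<24)&(Q[...,2]>-50)&(Q[...,2]<-37);print('collar',Q[m].min(0),Q[m].max(0),np.median(Q[m],0),m.sum())
m=(abs(Q[...,1])<80)&(Q[...,0]>-20)&(Q[...,0]<60)&(Q[...,2]>-35)&(Q[...,2]<-20);print('disc',Q[m].min(0),Q[m].max(0),np.median(Q[m],0),m.sum())
E
```

```text
t 7.65 [0.5958 0.0446 0.2265] w 0.44551426723504417 F [-0.3313 -0.5717 -2.817 ] M [0.1388 0.4279 0.0498]
turn [ 0.0054 -0.002   0.004 ] deg 0.6 shift [ 0.292 -0.05  -0.467]
collar [  0.005  -23.9513 -49.9748] [ 21.2464  23.9788 -37.0182] [ 13.6686  -0.0484 -42.8462] 3294
disc [-14.0361 -72.9291 -34.9893] [ 48.7488  47.6454 -22.2281] [ 21.0819  -7.9887 -28.9554] 15461
```

View pics/p1.png

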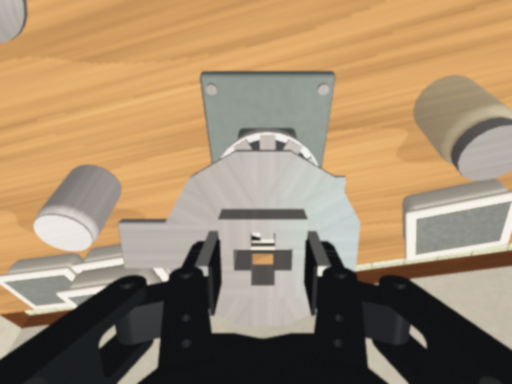

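Request:
{"fn": "move_arm", "kwargs": {"deltas": [[[0.0054,-0.002,0.004],[0.15,-0.025,-0.22],1],[[0.0054,-0.002,0.004],[0.296,-0.051,-0.465],1],[[0.0054,-0.002,0.004],[0.296,-0.051,-0.465],1],[[0.0054,-0.002,0.004],[0.296,-0.051,-0.465],1]]}}

```text
time: 8.2
tool_pos: [0.6269, 0.0403, 0.1827]
tcp_rot: [0.326, 2.684, -0.072]
wrist_force: [-0.1, 0.3, -2.1]
width: 0.45
```

```bash
python3 - <<'E'
from h import *
s=st(); go(TIP+(.003-.0225)*A+.0005*SX,rplace(SY),s)
im,d,P,k=cap('wrist'); K,R,t=k
C=-R.T@t
cv2.imwrite('pics/p2.png',cv2.resize(im[190:290,210:315,::-1],None,fx=5,fy=5,interpolation=cv2.INTER_CUBIC))
E
```

```text
t 8.2 [0.6269 0.0403 0.1827] w 0.4498574207671615 F [-0.0767  0.3314 -2.0722] M [ 0.0967  0.3721 -0.0019]
turn [ 0.0002  0.0026 -0.0016] deg 0.3 shift [-0.015 -0.008 -0.026]
```

View pics/p2.png

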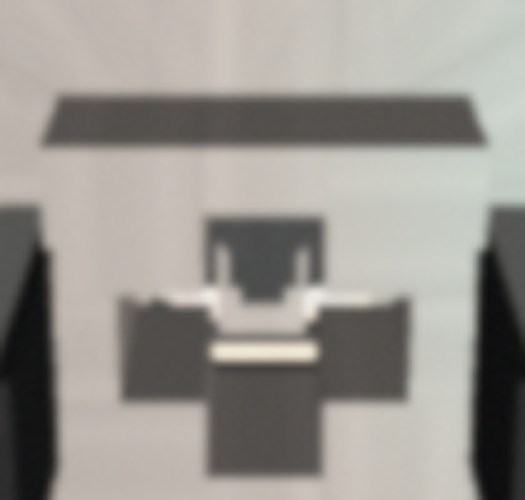

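Request:
{"fn": "move_arm", "kwargs": {"deltas": [[[0,0.0026,-0.0016],[0.005,-0.013,-0.07],1],[[0,0.0026,-0.0016],[0.026,-0.018,-0.117],1],[[0,0.0026,-0.0016],[0.026,-0.018,-0.117],1]]}}

```text
time: 8.62
tool_pos: [0.6292, 0.0376, 0.17]
tcp_rot: [0.331, 2.688, -0.074]
wrist_force: [-0.2, -0.9, -2.1]
width: 0.448
```

Request:
{"fn": "move_arm", "kwargs": {"deltas": [[[0,0,0],[0.012,-0.003,-0.027],1],[[0,0,0],[0.025,-0.006,-0.054],1],[[0,0,0],[0.025,-0.006,-0.054],1]]}}

```text
time: 9.0
tool_pos: [0.6322, 0.0372, 0.165]
tcp_rot: [0.331, 2.687, -0.074]
wrist_force: [0.8, 1.1, -2.4]
width: 0.455
```

```bash
python3 - <<'E'
from h import *
s=st(); print('U height vs tip',(s['tool_pos']+.0225*A-TIP)@A, 'sx',(s['tool_pos']-TIP)@SX,'sy',(s['tool_pos']-TIP)@SY,'F along A,sx,sy',s['wrist_force']@A,s['wrist_force']@SX,s['wrist_force']@SY)
E
```

```text
t 9.0 [0.6322 0.0372 0.165 ] w 0.45462434276777713 F [ 0.8439  1.1443 -2.3711] M [0.2715 0.3422 0.0005]
U height vs tip -0.013618130555698958 sx 0.000566496978864461 sy -0.0005937691125351761 F along A,sx,sy -2.378020564299688 -0.5108349223981347 1.3144512970098725
```

Request:
{"fn": "move_arm", "kwargs": {"deltas": [[[0,0,0],[0.04,-0.009,-0.09],1],[[0,0,0],[0.08,-0.019,-0.18],1],[[0,0,0],[0.12,-0.028,-0.27],1],[[0,0,0],[0.157,-0.036,-0.345],1],[[0,0,0],[0.157,-0.036,-0.345],1]]}}

```text
time: 9.62
tool_pos: [0.6475, 0.0334, 0.1295]
tcp_rot: [0.331, 2.689, -0.075]
wrist_force: [0.4, 0.8, -2.5]
width: 0.448
```

Request:
{"fn": "move_arm", "kwargs": {"deltas": [[[0,0,0],[0.008,-0.002,-0.018],1],[[0,0,0],[0.015,-0.004,-0.033],1],[[0,0,0],[0.015,-0.004,-0.033],1]]}}

```text
time: 10.0
tool_pos: [0.6494, 0.0332, 0.1281]
tcp_rot: [0.33, 2.687, -0.074]
wrist_force: [-2.1, 0.8, 0.5]
width: 0.448
```

```bash
cat >> h.py <<'E'
def ins(zg=.0225):
    s=st(); p=s['tool_pos'];print('U',(p+zg*A-TIP)@A, 'sx',(p-TIP)@SX,'sy',(p-TIP)@SY,'F A,sx,sy',s['wrist_force']@A,s['wrist_force']@SX,s['wrist_force']@SY);return s
E
python3 -c "
from h import *
ins()"
```

```text
t 10.0 [0.6494 0.0332 0.1281] w 0.44771044494130524 F [-2.0718  0.846   0.4893] M [0.0885 0.5168 0.0223]
U -0.054588020947018215 sx 0.0010298337307051396 sy -0.0003090141659319877 F A,sx,sy 1.3795269581150065 -1.8006041397826844 0.3196496607100047
```

Request:
{"fn": "move_arm", "kwargs": {"deltas": [[[0,0,0],[0.008,-0.002,-0.018],1],[[0,0,0],[0.008,-0.002,-0.018],1]]}}

```text
time: 10.25
tool_pos: [0.6495, 0.0331, 0.128]
tcp_rot: [0.331, 2.687, -0.074]
wrist_force: [-15.8, 0.9, 14.6]
width: 0.446
```

```bash
python3 -c "
from h import *
ins()"
```

```text
t 10.25 [0.6495 0.0331 0.128 ] w 0.4461858446106233 F [-15.7861   0.852   14.5529] M [ 0.1596  1.5241 -0.0864]
U -0.05467316869658866 sx 0.0010483242945953605 sy -0.00034259884902369353 F A,sx,sy 19.749826570209464 -7.9185962793476525 -2.992293956879303
```

Request:
{"fn": "move_arm", "kwargs": {"deltas": [[[0,0,0],[-0.008,0.002,0.018],1],[[0,0,0],[-0.008,0.002,0.018],-0.4],[[0,0,0],[-0.008,0.002,0.018],-0.4],[[0,0,0],[-0.05,0.012,0.11],-0.4],[[0,0,0],[-0.2,0.05,0.45],-0.4],[[0,0,0],[-0.41,0.102,0.906],-0.4],[[0,0,0],[-0.41,0.102,0.906],-0.4]]}}

```text
time: 11.12
tool_pos: [0.6118, 0.044, 0.2232]
tcp_rot: [0.329, 2.677, -0.07]
wrist_force: [-0.1, -0.1, 0.3]
width: 0.703
```

```bash
python3 - <<'E'
from h import *
s=st(); 
im,d,P,k=cap('wrist','p3.png')
T=rplace(SY);Q=(P-(TIP-.054*A))@np.stack([SX,SY,A],1)*1000
m=(abs(Q[...,0])<60)&(abs(Q[...,1])<80)&(Q[...,2]>-5)&(Q[...,2]<30)
q=Q[m];
print('levels',np.histogram(q[:,2],bins=range(-5,31,2)));
b=q[(q[:,2]>3)&(q[:,2]<9)];print('disc',b.min(0),b.max(0)); b=q[(q[:,2]>17)&(q[:,2]<23)];print('collar',b.min(0),b.max(0),np.median(b[:,2]))
go([.589,.363,.14],rdown(25),s)
E
```

```text
t 11.125 [0.6118 0.044  0.2232] w 0.703331766973171 F [-0.1489 -0.0606  0.2741] M [ 0.0218  0.1702 -0.0147]
levels (array([   0,    3,   26,   32, 1080, 7475,  310,   17,   52,   38,   57,
        227, 1270,   60,   20,   27,   18]), array([-5, -3, -1,  1,  3,  5,  7,  9, 11, 13, 15, 17, 19, 21, 23, 25, 27,
       29]))
disc [-47.8704 -73.1619   3.4059] [48.4448 47.4025  8.8488]
collar [-20.1714 -20.8651  17.04  ] [20.3304 19.2449 22.9852] 19.746767930458848
turn [ 0.1851  0.228  -0.5567] deg 56.6 shift [-0.228  3.19  -0.832]
```

Request:
{"fn": "move_arm", "kwargs": {"deltas": [[[0.023,0.0285,-0.07],[-0.03,0.4,0],-0.4],[[0.0463,0.057,-0.139],[-0.06,0.8,0],-0.4]]}}

```text
time: 11.42
tool_pos: [0.6022, 0.1233, 0.2149]
tcp_rot: [0.665, 2.738, -0.059]
wrist_force: [1.6, 0.3, -0.7]
width: 0.7
```

Request:
{"fn": "move_arm", "kwargs": {"deltas": [[[0.023,0.0285,-0.07],[-0.03,0.4,0],-0.4],[[0.0463,0.057,-0.139],[-0.06,0.8,0],-0.4]]}}

```text
time: 11.68
tool_pos: [0.5964, 0.2043, 0.2145]
tcp_rot: [1.0, 2.752, -0.041]
wrist_force: [1.2, 0.0, -0.6]
width: 0.7
```

Request:
{"fn": "move_arm", "kwargs": {"deltas": [[[0.023,0.0285,-0.07],[-0.03,0.4,0],-0.4],[[0.0463,0.057,-0.139],[-0.06,0.8,0],-0.4]]}}

```text
time: 11.92
tool_pos: [0.5905, 0.2843, 0.2143]
tcp_rot: [1.346, 2.727, -0.022]
wrist_force: [0.5, 0.4, -0.1]
width: 0.699
```

Request:
{"fn": "move_arm", "kwargs": {"deltas": [[[0.023,0.0285,-0.07],[-0.03,0.4,-0.4],-0.4],[[0.0463,0.057,-0.139],[-0.05,0.79,-0.83],-0.4],[[0.0463,0.057,-0.139],[-0.05,0.79,-0.83],-0.4],[[0.0463,0.057,-0.139],[-0.05,0.79,-0.83],-0.4]]}}

```text
time: 12.42
tool_pos: [0.5859, 0.3614, 0.1321]
tcp_rot: [-1.679, -2.643, -0.0]
wrist_force: [0.4, -0.4, 0.4]
width: 0.7
```

```bash
python3 - <<'E'
from h import *
s=st()
plate([.589,.363],save='gear.png')
go([.589,.363,.14],rdown(25),s)
E
```

```text
t 12.425 [0.5859 0.3614 0.1321] w 0.6997456745840255 F [ 0.4191 -0.3988  0.3974] M [ 0.0065 -0.009   0.0419]
centre 0.5918864607810974 0.3669050633907318 wh (0.039792291820049286, 0.04030301794409752) ang%90 25.038963317871094 ztop 0.02050224647702872 tab 24.84498931730411 1342 406 r 0.06399636745205682
turn [-0.0037 -0.0055 -0.0019] deg 0.6 shift [0.031 0.016 0.079]
```

Request:
{"fn": "move_arm", "kwargs": {"deltas": [[[-0.0037,-0.0055,-0.0019],[0.06,0.055,-0.3],-0.4],[[-0.0037,-0.0055,-0.0019],[0.06,0.055,-0.8],-0.4],[[-0.0037,-0.0055,-0.0019],[0.06,0.055,-0.8],-0.4]]}}

```text
time: 12.85
tool_pos: [0.5893, 0.3651, 0.0505]
tcp_rot: [-1.688, -2.646, 0.006]
wrist_force: [-0.2, -0.4, -0.8]
width: 0.701
```

Request:
{"fn": "move_arm", "kwargs": {"deltas": [[[0,0,0],[0,0,-0.4],-0.4],[[0,0,0],[0,0,-0.7],-0.4],[[0,0,0],[0,0,-0.7],-0.4],[[0,0,0],[0,0,-0.7],-0.4]]}}

```text
time: 13.35
tool_pos: [0.5943, 0.3685, -0.0133]
tcp_rot: [1.688, 2.647, 0.01]
wrist_force: [0.2, 0.7, 0.6]
width: 0.699
```

```bash
python3 - <<'E'
from h import *
s=st()
go([.5919,.3669,-.0225],rdown(25),s)
E
```

```text
t 13.35 [ 0.5943  0.3685 -0.0133] w 0.6985242610522847 F [0.2475 0.6887 0.6349] M [ 0.033  -0.0119 -0.0397]
turn [-0.0025  0.0034  0.0008] deg 0.4 shift [-0.024 -0.016 -0.092]
```

Request:
{"fn": "move_arm", "kwargs": {"deltas": [[[0,0,0],[0,0,-0.09],-0.4],[[0,0,0],[0,0,-0.09],-0.4],[[0,0,0],[0,0,-0.09],-0.4],[[0,0,0],[0,0,-0.09],-0.4]]}}

```text
time: 13.85
tool_pos: [0.5922, 0.3678, -0.0255]
tcp_rot: [1.689, 2.649, 0.004]
wrist_force: [0.8, 0.1, 0.2]
width: 0.698
```

```bash
python3 - <<'E'
from h import *
s=st()
go([.5919,.3669,-.0225],rdown(25),s)
E
```

```text
t 13.85 [ 0.5922  0.3678 -0.0255] w 0.6983848096274685 F [0.757  0.1443 0.1929] M [ 0.0033  0.0306 -0.0391]
turn [-0.0012  0.001   0.0006] deg 0.2 shift [-0.003 -0.009  0.03 ]
```

Request:
{"fn": "move_arm", "kwargs": {"deltas": [[[0,0,0],[-0.003,-0.009,0.02],0.2],[[0,0,0],[-0.003,-0.009,0.02],1],[[0,0,0],[-0.003,-0.009,0.02],1],[[0,0,0],[-0.003,-0.009,0.02],1]], "grip_force": 60}}

```text
time: 14.35
tool_pos: [0.5924, 0.3671, -0.0224]
tcp_rot: [1.689, 2.648, 0.005]
wrist_force: [-1.1, -0.7, 5.8]
width: 0.449
```

```bash
python3 - <<'E'
from h import *
st()
E
```

```text
t 14.35 [ 0.5924  0.3671 -0.0224] w 0.4486085519826758 F [-1.1241 -0.6983  5.8303] M [-0.2502  0.4357 -0.0187]
```

Request:
{"fn": "move_arm", "kwargs": {"deltas": [[[0,0,0],[0,0,0.2],1],[[0,0,0],[0,0,0.6],1],[[0,0,0],[0,0,1],1]]}}

```text
time: 14.72
tool_pos: [0.5911, 0.3663, 0.077]
tcp_rot: [-1.689, -2.648, -0.001]
wrist_force: [1.4, 0.2, -2.5]
width: 0.45
```

Request:
{"fn": "move_arm", "kwargs": {"deltas": [[[0,0,0],[0,0,0.5],1],[[0,0,0],[0,0,1],1],[[0,0,0],[0,0,1],1]]}}

```text
time: 15.1
tool_pos: [0.5953, 0.3687, 0.1838]
tcp_rot: [1.686, 2.644, 0.02]
wrist_force: [1.1, 0.4, -2.8]
width: 0.45
```

```bash
python3 - <<'E'
from h import *
s=st(); go(TIP+.04*A,rplace(SY),s)
E
```

```text
t 15.1 [0.5953 0.3687 0.1838] w 0.44972800819808134 F [ 1.0749  0.3837 -2.7982] M [-0.0478 -0.0422 -0.0321]
turn [-0.1905 -0.2166  0.556 ] deg 56.4 shift [ 0.053 -3.23   0.5  ]
```

Request:
{"fn": "move_arm", "kwargs": {"deltas": [[[-0.024,-0.027,0.07],[0.01,-0.3,0.3],1],[[-0.0476,-0.0542,0.139],[0.02,-0.8,0.5],1]]}}

```text
time: 15.35
tool_pos: [0.5932, 0.2867, 0.2252]
tcp_rot: [1.333, 2.721, -0.025]
wrist_force: [0.5, -0.2, -3.4]
width: 0.451
```

Request:
{"fn": "move_arm", "kwargs": {"deltas": [[[-0.024,-0.027,0.07],[0.01,-0.4,0],1],[[-0.0476,-0.0542,0.139],[0.02,-0.8,0],1]]}}

```text
time: 15.6
tool_pos: [0.5946, 0.2052, 0.2245]
tcp_rot: [0.991, 2.746, -0.05]
wrist_force: [0.8, 0.1, -2.2]
width: 0.45
```

Request:
{"fn": "move_arm", "kwargs": {"deltas": [[[-0.024,-0.027,0.07],[0.01,-0.4,0],1],[[-0.0476,-0.0542,0.139],[0.02,-0.8,0],1]]}}

```text
time: 15.85
tool_pos: [0.5961, 0.1253, 0.2238]
tcp_rot: [0.654, 2.736, -0.072]
wrist_force: [0.5, -0.4, -2.1]
width: 0.447
```

Request:
{"fn": "move_arm", "kwargs": {"deltas": [[[-0.024,-0.027,0.07],[0.01,-0.4,0],1],[[-0.0476,-0.0542,0.139],[0.02,-0.81,0.02],1],[[-0.0476,-0.0542,0.139],[0.02,-0.81,0.02],1],[[-0.0476,-0.0542,0.139],[0.02,-0.81,0.02],1],[[-0.0476,-0.0542,0.139],[0.02,-0.81,0.02],1]]}}

```text
time: 16.48
tool_pos: [0.5999, 0.0467, 0.2278]
tcp_rot: [0.333, 2.688, -0.089]
wrist_force: [-0.1, -0.1, -3.6]
width: 0.45
```

```bash
cat >> h.py <<'E'
def held(s):
    im,d,P,k=cap('wrist'); T=Rn.from_rotvec(s['tcp_rot']).as_matrix();Q=(P-s['tool_pos'])@T*1000
    m=(abs(Q[...,1])<17)&(Q[...,0]>0)&(Q[...,0]<25)&(Q[...,2]>-46)&(Q[...,2]<-39);print('collar',Q[m].min(0),Q[m].max(0),np.median(Q[m],0),m.sum())
    m=(abs(Q[...,1])<80)&(Q[...,0]>-20)&(Q[...,0]<80)&(Q[...,2]>-35)&(Q[...,2]<-22);print('disc',Q[m].min(0),Q[m].max(0),np.median(Q[m],0),m.sum())
E
python3 - <<'E'
from h import *
s=st(); held(s); go(TIP+(.003-.0225)*A,rplace(SY),s)
E
```

```text
t 16.475 [0.5999 0.0467 0.2278] w 0.4497905182545159 F [-0.066  -0.0961 -3.6042] M [0.1457 0.3862 0.0099]
collar [  0.0457 -16.978  -44.8774] [ 21.035   16.9996 -39.0076] [ 14.6674   1.2916 -42.755 ] 2279
disc [-14.1604 -50.7638 -34.991 ] [ 50.6237  71.2225 -22.0755] [ 20.3749   7.7686 -28.7468] 13962
turn [ 0.0065 -0.0016  0.0028] deg 0.7 shift [ 0.251 -0.071 -0.48 ]
```

Request:
{"fn": "move_arm", "kwargs": {"deltas": [[[0.0065,-0.0016,0.0028],[0.13,-0.036,-0.23],1],[[0.0065,-0.0016,0.0028],[0.258,-0.073,-0.477],1],[[0.0065,-0.0016,0.0028],[0.258,-0.073,-0.477],1],[[0.0065,-0.0016,0.0028],[0.258,-0.073,-0.477],1]]}}

```text
time: 17.02
tool_pos: [0.626, 0.0392, 0.1811]
tcp_rot: [0.33, 2.686, -0.073]
wrist_force: [-0.4, -0.9, -2.3]
width: 0.451
```

```bash
python3 - <<'E'
from h import *
s=ins(); go(TIP+(-.012-.0225)*A+.0008*SX,rplace(SY),s)
E
```

```text
t 17.025 [0.626  0.0392 0.1811] w 0.4507090539642415 F [-0.352  -0.8961 -2.286 ] M [ 0.1299  0.4075 -0.0091]
U 0.0036934881368152843 sx 0.001467161166772141 sy -0.00020422639744494057 F A,sx,sy -2.0191186931104506 -1.079205268405723 -0.9546488007577878
turn [ 0.0002  0.0008 -0.0001] deg 0.1 shift [ 0.059 -0.013 -0.145]
```

Request:
{"fn": "move_arm", "kwargs": {"deltas": [[[0,0,0],[0.015,-0.004,-0.05],1],[[0,0,0],[0.037,-0.009,-0.1],1],[[0,0,0],[0.059,-0.013,-0.145],1],[[0,0,0],[0.059,-0.013,-0.145],1]]}}

```text
time: 17.52
tool_pos: [0.6316, 0.0374, 0.1657]
tcp_rot: [0.331, 2.686, -0.073]
wrist_force: [0.3, 2.2, -2.5]
width: 0.452
```

```bash
python3 - <<'E'
from h import *
s=ins(); go(TIP+(-.034-.0225)*A+.0008*SX,rplace(SY),s)
E
```

```text
t 17.525 [0.6316 0.0374 0.1657] w 0.4521657512631463 F [ 0.3413  2.1817 -2.5205] M [0.342  0.3699 0.1185]
U -0.012736499353724829 sx 0.0002942745534977891 sy -0.0005661552748533176 F A,sx,sy -2.201271521036043 -1.2434833711547912 2.19945206522828
turn [-0.0001  0.0005  0.0004] deg 0.1 shift [ 0.093 -0.017 -0.191]
```

Request:
{"fn": "move_arm", "kwargs": {"deltas": [[[0,0,0],[0.035,-0.003,-0.07],1],[[0,0,0],[0.065,-0.01,-0.13],1],[[0,0,0],[0.093,-0.017,-0.188],1],[[0,0,0],[0.101,-0.019,-0.206],1],[[0,0,0],[0.101,-0.019,-0.206],1]]}}

```text
time: 18.15
tool_pos: [0.6411, 0.0352, 0.1461]
tcp_rot: [0.331, 2.687, -0.074]
wrist_force: [-9.1, 1.1, 4.8]
width: 0.449
```

```bash
python3 - <<'E'
from h import *
s=ins()
E
```

```text
t 18.15 [0.6411 0.0352 0.1461] w 0.44900888762498825 F [-9.0775  1.0576  4.7893] M [0.1743 1.0879 0.0099]
U -0.034618110890826746 sx 0.00086818229848136 sy -0.0004114341740585045 F A,sx,sy 8.171080562847225 -6.190466106905771 -1.1698968297781658
```

Request:
{"fn": "move_arm", "kwargs": {"deltas": [[[0,0,0],[0.006,-0.0015,-0.0136],1],[[0,0,0],[0.006,-0.0015,-0.0136],1],[[0,0,0],[-0.006,0.001,0.012],1],[[0,0,0],[-0.006,0.001,0.012],-0.4],[[0,0,0],[-0.006,0.001,0.012],-0.4],[[0,0,0],[-0.05,0.012,0.11],-0.4],[[0,0,0],[-0.2,0.05,0.45],-0.4],[[0,0,0],[-0.41,0.102,0.906],-0.4],[[0,0,0],[-0.41,0.102,0.906],-0.4],[[0,0,0],[-0.41,0.102,0.906],-0.4]]}}

```text
time: 19.4
tool_pos: [0.6006, 0.0455, 0.2366]
tcp_rot: [0.331, 2.685, -0.073]
wrist_force: [-0.4, -0.3, 0.0]
width: 0.699
```

```bash
cat >> h.py <<'E'
def seated(h):
    im,d,P,k=cap('wrist');Q=(P-(TIP-h*A))@np.stack([SX,SY,A],1)*1000
    q=Q[(abs(Q[...,0])<60)&(abs(Q[...,1])<80)]
    b=q[(q[:,2]>3)&(q[:,2]<9)];print('disc',b.min(0),b.max(0),np.median(b[:,2])); b=q[(q[:,2]>17)&(q[:,2]<23)];print('collar',b.min(0),b.max(0),np.median(b[:,2]))
E
python3 - <<'E'
from h import *
s=st(); seated(.034)
go([.5735,-.393,.14],rdown(42),s)
E
```

```text
t 19.4 [0.6006 0.0455 0.2366] w 0.698786495863364 F [-0.4213 -0.2589  0.0279] M [0.0465 0.2067 0.0272]
disc [-50.0766 -50.8304   3.0021] [49.9418 71.1034  8.9961] 5.747537677307671
collar [-20.4984 -20.8676  17.0896] [19.9705 19.1171 22.9678] 19.759576756884066
turn [ 0.1457  0.2427 -0.3713] deg 42.0 shift [-0.271 -4.385 -0.966]
```

Request:
{"fn": "move_arm", "kwargs": {"deltas": [[[0.015,0.024,-0.037],[-0.03,-0.44,0],-0.4],[[0.0291,0.0485,-0.0743],[-0.054,-0.88,0],-0.4]]}}

```text
time: 19.7
tool_pos: [0.5941, -0.0429, 0.2337]
tcp_rot: [0.509, 2.75, -0.061]
wrist_force: [0.2, -0.8, -0.1]
width: 0.7
```

Request:
{"fn": "move_arm", "kwargs": {"deltas": [[[0.015,0.024,-0.037],[-0.03,-0.44,0],-0.4],[[0.0291,0.0485,-0.0743],[-0.054,-0.88,0],-0.4]]}}

```text
time: 19.95
tool_pos: [0.5888, -0.1319, 0.2338]
tcp_rot: [0.697, 2.798, -0.047]
wrist_force: [0.6, -0.2, -0.5]
width: 0.7
```

Request:
{"fn": "move_arm", "kwargs": {"deltas": [[[0.015,0.024,-0.037],[-0.03,-0.44,0],-0.4],[[0.0291,0.0485,-0.0743],[-0.054,-0.88,0],-0.4]]}}

```text
time: 20.2
tool_pos: [0.5834, -0.2199, 0.2336]
tcp_rot: [0.887, 2.835, -0.032]
wrist_force: [0.1, 0.4, -0.3]
width: 0.696
```

Request:
{"fn": "move_arm", "kwargs": {"deltas": [[[0.015,0.024,-0.037],[-0.03,-0.44,0],-0.4],[[0.0291,0.0485,-0.0743],[-0.054,-0.88,0],-0.4]]}}

```text
time: 20.45
tool_pos: [0.578, -0.3079, 0.2335]
tcp_rot: [1.083, 2.861, -0.016]
wrist_force: [0.4, 0.3, 0.3]
width: 0.702
```

Request:
{"fn": "move_arm", "kwargs": {"deltas": [[[0.015,0.024,-0.037],[-0.03,-0.44,-0.4],-0.4],[[0.0291,0.0485,-0.0743],[-0.054,-0.87,-0.96],-0.4],[[0.0291,0.0485,-0.0743],[-0.054,-0.87,-0.96],-0.4],[[0.0291,0.0485,-0.0743],[-0.054,-0.87,-0.96],-0.4],[[0.0291,0.0485,-0.0743],[-0.054,-0.87,-0.96],-0.4],[[0.0291,0.0485,-0.0743],[-0.054,-0.87,-0.96],-0.4]]}}

```text
time: 21.2
tool_pos: [0.575, -0.3932, 0.143]
tcp_rot: [1.275, 2.868, -0.002]
wrist_force: [-0.1, -0.1, -0.6]
width: 0.699
```

```bash
python3 - <<'E'
from h import *
s=st()
plate([.573,-.393],save='r2.png')
go([.573,-.393,.14],rdown(42),s)
E
```

```text
t 21.2 [ 0.575  -0.3932  0.143 ] w 0.6993630185725199 F [-0.0874 -0.1159 -0.5577] M [ 0.0133  0.0001 -0.0387]
centre 0.5743480920791626 -0.3917553722858429 wh (0.03998102247714996, 0.04062267392873764) ang%90 39.25360870361328 ztop 0.02044771269360277 tab -50.9435831744396 1256 310 r 0.0639216564983832
turn [ 0.0016  0.0018 -0.0008] deg 0.2 shift [-0.02   0.002 -0.03 ]
```

Request:
{"fn": "move_arm", "kwargs": {"deltas": [[[0,0,-0.031],[-0.007,0.014,-0.4],-0.4],[[0,0,-0.031],[-0.007,0.014,-0.9],-0.4]]}}

```text
time: 21.5
tool_pos: [0.5755, -0.3931, 0.0532]
tcp_rot: [1.344, 2.832, -0.003]
wrist_force: [0.8, -1.0, -0.1]
width: 0.697
```

Request:
{"fn": "move_arm", "kwargs": {"deltas": [[[0,0,0],[0,0,-0.4],-0.4],[[0,0,0],[0,0,-0.75],-0.4],[[0,0,0],[0,0,-0.75],-0.4],[[0,0,0],[0,0,-0.75],-0.4],[[0,0,0],[0,0,-0.75],-0.4]]}}

```text
time: 22.12
tool_pos: [0.5734, -0.3921, -0.024]
tcp_rot: [1.347, 2.838, -0.001]
wrist_force: [0.0, 0.7, -0.6]
width: 0.703
```

```bash
python3 - <<'E'
from h import *
s=st()
go([.5743,-.3918,-.0235],rdown(39.25),s)
E
```

```text
t 22.125 [ 0.5734 -0.3921 -0.024 ] w 0.7034376764777521 F [ 0.0016  0.7006 -0.5774] M [-0.0057  0.038  -0.0032]
turn [0.0004 0.0001 0.0003] deg 0.1 shift [0.009 0.003 0.005]
```

Request:
{"fn": "move_arm", "kwargs": {"deltas": [[[0,0,0],[0.006,0.003,0.008],0.2],[[0,0,0],[0.006,0.003,0.008],1],[[0,0,0],[0.006,0.003,0.008],1],[[0,0,0],[0.006,0.003,0.008],1]], "grip_force": 60}}

```text
time: 22.62
tool_pos: [0.5746, -0.3923, -0.0224]
tcp_rot: [1.347, 2.836, -0.001]
wrist_force: [-0.5, 1.1, 5.7]
width: 0.449
```

```bash
python3 - <<'E'
from h import *
st()
E
```

```text
t 22.625 [ 0.5746 -0.3923 -0.0224] w 0.4485678660336378 F [-0.4837  1.1285  5.6848] M [0.1925 0.1124 0.0388]
```

Request:
{"fn": "move_arm", "kwargs": {"deltas": [[[0,0,0],[0,0,0.2],1],[[0,0,0],[0,0,0.6],1],[[0,0,0],[0,0,1],1]]}}

```text
time: 23.0
tool_pos: [0.5726, -0.3913, 0.0765]
tcp_rot: [-1.347, -2.835, 0.0]
wrist_force: [0.3, -0.9, -2.3]
width: 0.447
```

Request:
{"fn": "move_arm", "kwargs": {"deltas": [[[0,0,0],[0,0,0.5],1],[[0,0,0],[0,0,1],1],[[0,0,0],[0,0,1],1],[[0,0,0],[0,0,1],1]]}}

```text
time: 23.5
tool_pos: [0.5727, -0.3914, 0.1751]
tcp_rot: [-1.347, -2.836, 0.0]
wrist_force: [-0.4, 0.3, -4.8]
width: 0.448
```

```bash
python3 - <<'E'
from h import *
s=st(); go(TIP+.04*A,rplace(SX),s)
E
```

```text
t 23.5 [ 0.5727 -0.3914  0.1751] w 0.44751577929585834 F [-0.3758  0.2947 -4.8239] M [-0.0341  0.0104 -0.0329]
turn [ 0.0617 -0.2819 -0.5815] deg 58.4 shift [0.279 4.37  0.586]
```

Request:
{"fn": "move_arm", "kwargs": {"deltas": [[[0.006,-0.028,-0.058],[0.02,0.3,0.4],1],[[0.0123,-0.0564,-0.1163],[0.056,0.87,0.58],1]]}}

```text
time: 23.75
tool_pos: [0.5785, -0.3053, 0.2321]
tcp_rot: [1.573, 2.638, 0.086]
wrist_force: [0.9, 0.2, -2.0]
width: 0.452
```

Request:
{"fn": "move_arm", "kwargs": {"deltas": [[[0.006,-0.028,-0.058],[0.02,0.44,0],1],[[0.0123,-0.0564,-0.1163],[0.056,0.87,0],1]]}}

```text
time: 24.0
tool_pos: [0.5827, -0.2157, 0.2305]
tcp_rot: [1.763, 2.427, 0.165]
wrist_force: [0.7, 0.6, -2.3]
width: 0.45
```

Request:
{"fn": "move_arm", "kwargs": {"deltas": [[[0.006,-0.028,-0.058],[0.02,0.44,0],1],[[0.0123,-0.0564,-0.1163],[0.056,0.87,0],1]]}}

```text
time: 24.25
tool_pos: [0.5878, -0.1289, 0.2297]
tcp_rot: [1.931, 2.198, 0.239]
wrist_force: [0.4, 0.2, -2.5]
width: 0.449
```

Request:
{"fn": "move_arm", "kwargs": {"deltas": [[[0.006,-0.028,-0.058],[0.02,0.44,0],1],[[0.0123,-0.0564,-0.1163],[0.056,0.87,0],1]]}}

```text
time: 24.5
tool_pos: [0.5932, -0.0424, 0.2297]
tcp_rot: [2.073, 1.956, 0.307]
wrist_force: [0.3, 0.6, -2.9]
width: 0.449
```

Request:
{"fn": "move_arm", "kwargs": {"deltas": [[[0.006,-0.028,-0.058],[0.02,0.44,0],1],[[0.0123,-0.0564,-0.1163],[0.056,0.88,0],1],[[0.0123,-0.0564,-0.1163],[0.056,0.88,0],1],[[0.0123,-0.0564,-0.1163],[0.056,0.88,0],1],[[0.0123,-0.0564,-0.1163],[0.056,0.88,0],1]]}}

```text
time: 25.12
tool_pos: [0.6009, 0.0428, 0.2325]
tcp_rot: [2.186, 1.706, 0.373]
wrist_force: [-0.1, 0.8, -2.0]
width: 0.455
```

```bash
python3 - <<'E'
from h import *
s=st(); held(s); go(TIP+(.003-.0225)*A,rplace(SX),s)
E
```

```text
t 25.125 [0.6009 0.0428 0.2325] w 0.4546510017955318 F [-0.069   0.756  -2.0484] M [ 0.1545  0.4004 -0.0037]
collar [  0.0142 -16.9952 -44.8646] [ 20.2848  16.9841 -39.0074] [ 13.9462  -0.4119 -42.8725] 2268
disc [-15.3015 -48.0018 -34.9966] [ 47.8897  48.4727 -22.1244] [ 23.7424   0.002  -28.9392] 13104
turn [ 0.0015 -0.0015  0.0012] deg 0.2 shift [ 0.241 -0.032 -0.527]
```

Request:
{"fn": "move_arm", "kwargs": {"deltas": [[[0.0015,-0.0015,0.0012],[0.12,-0.018,-0.26],1],[[0.0015,-0.0015,0.0012],[0.242,-0.038,-0.526],1],[[0.0015,-0.0015,0.0012],[0.242,-0.038,-0.526],1],[[0.0015,-0.0015,0.0012],[0.242,-0.038,-0.526],1],[[0.0015,-0.0015,0.0012],[0.242,-0.038,-0.526],1]]}}

```text
time: 25.8
tool_pos: [0.6266, 0.0401, 0.1832]
tcp_rot: [2.182, 1.706, 0.385]
wrist_force: [0.5, -0.5, -2.8]
width: 0.448
```

```bash
python3 - <<'E'
from h import *
s=ins(); go(TIP+(-.011-.0225)*A+.0003*SX-.0005*SY,rplace(SX),s)
E
```

```text
t 25.8 [0.6266 0.0401 0.1832] w 0.4482988282008353 F [ 0.544  -0.4767 -2.7999] M [0.0777 0.4037 0.0284]
U 0.0054715458539225225 sx 0.002720620385789998 sy 0.0008799090885549815 F A,sx,sy -2.8093796213422606 -0.6003241399304609 -0.33094732415482647
turn [-0.0005  0.0033 -0.0005] deg 0.3 shift [ 0.043 -0.025 -0.16 ]
```

```bash
python3 - <<'E'
from h import *
for i in range(4):
    s=ins(); read_camera('side')
s=ins(); go(TIP+(-.011-.0225)*A+.0003*SX-.0005*SY,rplace(SX),s)
E
```

```text
t 25.8 [0.6266 0.0401 0.1832] w 0.4482988282008353 F [ 0.544  -0.4767 -2.7999] M [0.0777 0.4037 0.0284]
U 0.0054715458539225225 sx 0.002720620385789998 sy 0.0008799090885549815 F A,sx,sy -2.8093796213422606 -0.6003241399304609 -0.33094732415482647
t 25.85 [0.6265 0.0403 0.1831] w 0.4511023947051317 F [-0.0998  0.286  -2.5441] M [ 0.1357  0.4593 -0.02  ]
U 0.005442670231086822 sx 0.002573520079483344 sy 0.0010014993629990593 F A,sx,sy -2.2355959957316562 -1.2256638134522246 0.25333476683479234
t 25.9 [0.6264 0.0404 0.183 ] w 0.4540172994832311 F [ 0.5404  0.2989 -3.0224] M [ 0.1202  0.4251 -0.0022]
U 0.005352952084553208 sx 0.002354123717791881 sy 0.001097522780252149 F A,sx,sy -2.9302445294967394 -0.8676143193778942 0.4208045968037361
t 25.95 [0.6262 0.0404 0.1827] w 0.44860811341299206 F [ 0.3111  0.5115 -3.4283] M [ 0.0625  0.4285 -0.0175]
U 0.005179623013082067 sx 0.002092854466443551 sy 0.0011097390062214895 F A,sx,sy -3.182416031977397 -1.2874071901836106 0.5715866978908875
t 26.0 [0.6261 0.0405 0.1824] w 0.44984857728114935 F [ 0.3115 -0.144  -3.0717] M [ 0.0552  0.458  -0.0291]
U 0.004989498964250172 sx 0.0018221055239158858 sy 0.0011131459582766502 F A,sx,sy -2.9263117632003093 -0.9926578605653636 -0.06434559752685609
turn [-0.0005  0.0026 -0.001 ] deg 0.3 shift [ 0.048 -0.029 -0.151]
```

Request:
{"fn": "move_arm", "kwargs": {"deltas": [[[0,0,0],[0,0,0],1],[[0,0,0],[0,0,0],1],[[0,0,0],[0,0,0],1],[[0,0,0],[0,0,0],1],[[0,0,0],[0,0,0],1],[[0,0,0],[0,0,0],1]]}}

```text
time: 26.75
tool_pos: [0.6257, 0.0403, 0.1812]
tcp_rot: [2.183, 1.708, 0.382]
wrist_force: [-0.7, -0.1, -2.7]
width: 0.447
```

```bash
python3 - <<'E'
from h import *
for i in range(3):
    s=ins(); read_camera('side')
s=ins(); go(TIP+(-.0-.0225)*A+.0003*SX-.0005*SY,rplace(SX),s)
E
```

```text
t 26.75 [0.6257 0.0403 0.1812] w 0.44743169333435256 F [-0.7066 -0.096  -2.658 ] M [ 0.1024  0.4057 -0.0377]
U 0.0040493223339662055 sx 0.0010530812573832956 sy 0.0008882587031951906 F A,sx,sy -2.129045730465285 -1.7236773473294238 -0.26406348091202997
t 26.8 [0.6257 0.0403 0.1813] w 0.44692859273386654 F [-0.2749 -0.263  -2.4457] M [ 0.0928  0.4574 -0.0281]
U 0.004080925322841511 sx 0.0010836732830908668 sy 0.0008952826112857747 F A,sx,sy -2.130768683067443 -1.2176466481158679 -0.3217165622425802
t 26.85 [0.6257 0.0404 0.1813] w 0.44924626983326127 F [-0.7419 -0.1133 -3.858 ] M [ 0.1623  0.4093 -0.0208]
U 0.004092923193698493 sx 0.0010859453693872264 sy 0.0009088121030527479 F A,sx,sy -3.2039204148700042 -2.258084109947194 -0.28941038248437617
t 26.9 [0.6257 0.0403 0.1813] w 0.4482155266789678 F [-0.2847 -0.3418 -2.8613] M [ 0.1227  0.3913 -0.0412]
U 0.004079529715776236 sx 0.001084848353443699 sy 0.0008783712342590263 F A,sx,sy -2.5114120587811533 -1.384699705128594 -0.4005068039822636
turn [-0.0004  0.0016 -0.0008] deg 0.2 shift [ 0.006 -0.016 -0.04 ]
```

Request:
{"fn": "move_arm", "kwargs": {"deltas": [[[-0.0004,0.0016,-0.0008],[-0.006,-0.012,-0.01],1],[[-0.0004,0.0016,-0.0008],[0.006,-0.016,-0.04],1],[[-0.0004,0.0016,-0.0008],[0.021,-0.02,-0.073],1],[[-0.0004,0.0016,-0.0008],[0.036,-0.023,-0.107],1],[[-0.0004,0.0016,-0.0008],[0.051,-0.027,-0.14],1],[[-0.0004,0.0016,-0.0008],[0.051,-0.027,-0.14],1],[[-0.0004,0.0016,-0.0008],[0.051,-0.027,-0.14],1],[[-0.0004,0.0016,-0.0008],[0.051,-0.027,-0.14],1]]}}

```text
time: 27.9
tool_pos: [0.6309, 0.0377, 0.1675]
tcp_rot: [2.185, 1.707, 0.379]
wrist_force: [-0.3, 0.8, -2.9]
width: 0.449
```

```bash
python3 - <<'E'
from h import *
s=ins(); go(TIP+(-.014-.0225)*A+.0003*SX-.0005*SY,rplace(SX),s)
E
```

```text
t 27.9 [0.6309 0.0377 0.1675] w 0.44858779692507916 F [-0.2511  0.8087 -2.9427] M [0.0757 0.369  0.0111]
U -0.010796941996035411 sx 0.00044156052764504465 sy -0.0004316798312984626 F A,sx,sy -2.481326012669888 -1.6417512729148682 0.7239771288765818
turn [ 0.      0.0002 -0.0001] deg 0.0 shift [ 0.012 -0.004 -0.03 ]
```

Clean entry with no side load. The final plate needs 3.2 mm more, plus a firm press.

Request:
{"fn": "move_arm", "kwargs": {"deltas": [[[0,0,0],[0.012,-0.004,-0.028],1],[[0,0,0],[0.02,-0.005,-0.046],1],[[0,0,0],[0.027,-0.007,-0.062],1],[[0,0,0],[0.027,-0.007,-0.062],1],[[0,0,0],[0.027,-0.007,-0.062],1]]}}

```text
time: 28.52
tool_pos: [0.6326, 0.0372, 0.164]
tcp_rot: [2.186, 1.707, 0.378]
wrist_force: [-20.1, 1.5, 18.2]
width: 0.456
```

```bash
python3 - <<'E'
from h import *
s=ins()
E
```

```text
t 28.525 [0.6326 0.0372 0.164 ] w 0.4557993926628302 F [-20.1252   1.5205  18.1504] M [ 0.0869  2.1217 -0.1113]
U -0.014706039742095297 sx 0.0005601523307092893 sy -0.0004919535145535601 F A,sx,sy 24.85789741877954 -10.360627537507877 -3.3934083751187045
```

Request:
{"fn": "move_arm", "kwargs": {"deltas": [[[0,0,0],[-0.013,0.003,0.028],1],[[0,0,0],[-0.013,0.003,0.028],1],[[0,0,0],[-0.013,0.003,0.028],-0.4],[[0,0,0],[-0.013,0.003,0.028],-0.4],[[0,0,0],[-0.013,0.003,0.028],-0.4],[[0,0,0],[-0.05,0.012,0.11],-0.4],[[0,0,0],[-0.2,0.05,0.45],-0.4],[[0,0,0],[-0.41,0.102,0.906],-0.4],[[0,0,0],[-0.41,0.102,0.906],-0.4],[[0,0,0],[-0.41,0.102,0.906],-0.4],[[0,0,0],[-0.41,0.102,0.906],-0.4]]}}

```text
time: 29.9
tool_pos: [0.5917, 0.047, 0.25]
tcp_rot: [2.186, 1.708, 0.375]
wrist_force: [-0.1, 0.8, -0.7]
width: 0.698
```

```bash
python3 - <<'E'
from h import *
s=st(); seated(.014)
im,d,P,k=cap('scene');cv2.imwrite('pics/end.png',im[:,:,::-1])
im2,_,P2,_=cap('wrist','endw.png')
a=np.hstack([cv2.resize(im[100:320,90:390,::-1],(464,340)),cv2.resize(im2[:,60:440,::-1],(336,340))]);cv2.imwrite('pics/fin.png',a)
E
```

```text
t 29.9 [0.5917 0.047  0.25  ] w 0.6982918022339165 F [-0.1275  0.7712 -0.6589] M [ 0.0691  0.1876 -0.0176]
disc [-49.0088 -72.781    3.0007] [47.1766 47.0347  8.9799] 5.852204147411891
collar [-20.9281 -21.2662  17.0045] [19.1386 19.3663 21.892 ] 19.839877264764873
```

View pics/fin.png

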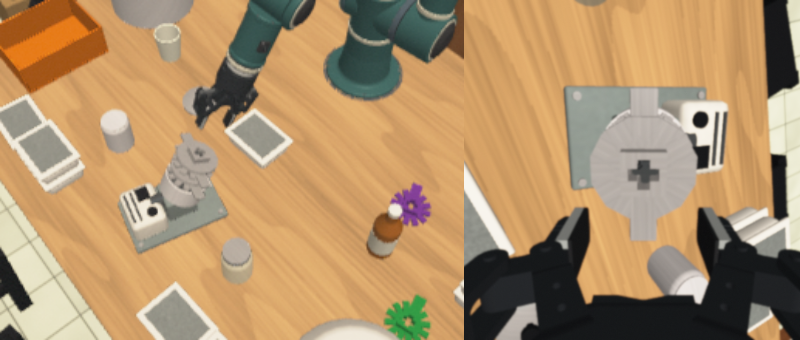

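All three plates are stacked and free of the gripper, and the bystanders are upright where they were.

```bash
python3 -c "
from h import *
print(order.finish_job())"
```

```text
the job is handed in; nothing more can be done
None
```

The bean mill is rebuilt and the job is handed in at about 30 s of the 72 s allowed. On the spindle, from the bottom up, are a smooth plate (tab right), the toothed plate (tab left) and the other smooth plate (tab right). I let go of each plate before fetching the next.

**Checks that passed**
- **Seating:** each plate stopped at its expected height within 1 mm. I pressed the two smooth plates home with about 20–25 N and read 8 N on the toothed one before a slightly deeper press.
- **After release:** wrist-camera depth after each release put the disc tops at about 6 mm and the collar tops at about 19.8 mm over the expected seat, with the tabs on the right sides.
- **Bystanders:** in the last picture the tub, sauce bottle, jar, mug and tin stand upright and undisturbed. The lid is mostly hidden behind the gripper there, and the arm never worked near it.

**What failed or disagreed**
- **First grasp missed:** the fingers end about 31 mm short of the reported TCP, so they closed above the first collar without moving the plate. I corrected the depth for all later grasps.
- **Final centring:** the camera shows the plates about 1 mm off my spindle estimate sideways, which is within the clearance.

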